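# Index the silver case to its next seat on the worm-driven stage

## Robot

A 6-joint arm with a two-finger parallel gripper is mounted at the origin on the work surface. World frame = base frame: x ahead of the robot, y to its left, z up, the work surface at z = 0. Lengths are in m, angles in degrees, forces in N, time in s.
With the tool pointing down it reaches from about 0.3 to 0.75 m from the base axis. Payload 8.5 kg.
Tool frame: the origin (TCP) lies on the centre line of the jaws, within the pads' length; the fingertips stand 25 mm ahead of it and the grasp point (between the pads) lies 6 mm ahead of it; z points along the fingers, y is the line along which they close (so a half turn about z gives the same grasp; the last joint's range is limited). The gripper opens to 85 mm and grips with 20 to 120 N. Pads are 22 mm wide; open, the fingers measure 114 mm over their backs; the gripper's body (76 mm by 85 mm) begins 54 mm behind the grasp point. The pads swing forward as they close: fully open they stand 13 mm farther back than shut.
Start: joints at [-80.976, 21.807, 74.336, -0, 83.858, -12.336], TCP at [0.2, -0.512, 0.256] pointing down, gripper open.
Joint ranges: [-178.18, 178.18], [-50.72, 133.34], [12.68, 142.11], [-81.47, 261.47], [9.98, 163.14], [-165.26, 165.26]. Speed limits (degrees/s): [136.94, 136.94, 180, 180, 180, 180].

## Interface

Orientations are given as a 3x3 rotation matrix whose columns are the frame's x, y, z axes.
In Python, from rig import telemetry, optics, env gives the robot as it stands.
- The arm moves only by the tool send_rows, never from a script. Its argument "deltas" is a list that holds one entry, the list of rows, each a list of 7 numbers: the shift along the tool's x, y, z in m, then the turn, a rotation vector about the tool's x, y, z in rad, then the opening, from -1 (shut) to 1 (fully open), so that 0 is half open. In form: [[[x, y, z, ax, ay, az, grip], ...]]. A call has 1 to 12 rows; each row shifts and turns the commanded pose from where the row before left it, along the tool's axes as they then stand; what a row does not reach is not made up. A row lasts 1/8 s, in which the tool goes at most 62.5 mm and 10.7 degrees, less where a joint would pass 70% of its speed; a pose out of reach is approached as far as the arm can. A call is refused whole if a number of a shift passes 0.0625 or a number of a turn 0.188, either way. A call with a gripper value outside its range is refused whole. The fingers move at their own pace and stop on an object; "squeeze" is the grip in N (left out, the last holds). Time passes only in rows, so rows that do not move let the fingers close. It gives the time, the measured TCP pose, the force, the opening and the grip force at its end, in the units of the state.
- telemetry.observe(): the state, without advancing time (a new reading comes with each control period).
- optics.get_image(name): name is "side" or "top" or "wrist"; returns a dict with "image" (384x512x3 uint8, red, green, blue), "range_z" (384x512 float32, m along the optical axis (not along the pixel's ray), 0 where there is no reading), "K" (3x3 intrinsics, pixels), "rvec" (rotation vector, rad) and "tvec" (3), from world to camera coordinates, as OpenCV has them; the wrist camera has in their place "hand_eye" (4x4, takes a point from camera to tool coordinates, whose origin is the TCP and whose axes are the flange's). Camera axes: x right, y down, z forward; pixel columns grow to the right and rows downward; lengths in m; the calibration is good to about 2 mm. A picture is of the moment at which its call begins: read the wrist's pose just before it.
- env.close_job(): hands the job in; it is judged then, once.
The state is a dict: "time_s": time; "q": joint angles; "qvel": joint speeds; "joint_efforts": joint torques, N m; "position": TCP position; "tool_rot": TCP orientation; "ft_force": force on the tool from outside, world axes, zero at the start; "wrist_torque": the same for the moment, N m; "grip_width": finger opening in m; "gripper_force": force on a finger pad.
Only numpy, scipy, OpenCV 4.12 (cv2) and the standard library are available. Lean on these libraries where they do the work, as an engineer would, in place of code of your own. Each camera call takes 0.05 s, during which the arm holds its last target. There are 200 camera calls.

## Task

Wind the crank of the indexing stage anticlockwise, some two to four turns, until the dog on the turntable has come up against the stop screw and bears on it lightly but definitely, without jamming it hard; then swing the clamp lever fully home. Turn the table by its crank alone, never by hand, and leave the other things on the bench where they are.

Things in the scene. Friction and masses are not known exactly. Their poses are not given: they have to be found in the camera images.
- base: Dark steel base plate of the indexing stage, fixed, 170 (x) by 340 (y) by 20 mm; origin: centre of its underside, z up. On it, along y: worm gearbox with crank (-y), steel turntable with the silver case (middle), clamp lever (+y); the stop block beside the table. All on it but the two handles and the crank arm stays below 70 mm above the bench.
- crank_axis (a point): Point on the crank's upright axis, 98 mm above the bench (grip height). The crank turns without end. It drives the turntable through a worm, 18 turns of the crank for one of the table, the same way round: anticlockwise from above winds the dog towards the stop screw, clockwise backs it off. The worm holds where it is left.
- crank_grip (a point): Centre of the upright round wooden crank handle, 98 mm above the bench; 18 mm diameter, 77 to 120 mm above the bench, 32 mm from the crank axis. The crank arm under it tops out at 74 mm. A sleeve that spins freely on its pin, so the gripper can keep its direction while carrying it round. Running free it drags about 2 N along the circle; each 10 N between dog and stop screw adds about 1.3 N.
- turntable: Round steel turntable, 110 mm across, top 46 mm above the bench, with division lines every 30 degrees, carrying the beaded silver case (50 mm across, top 63 mm above the bench) and, on an arm beyond its edge, the dog pin. Origin on its axis, 20 mm above the bench; z up. It is turned by the crank alone.
- table_axis (a point): Point on the turntable's upright axis, 45 mm above the bench.
- dog (a point): Axis of the dog: upright steel pin of 12 mm diameter on the turntable's arm, 75 mm from the table axis; this point 48 mm above the bench, pin top 58 mm. It starts some 40 to 80 degrees clockwise (from above) of the stop screw.
- stop: Stop block of dark steel, 22 (x) by 24 (y) by 40 mm, on the base plate, square with it, origin under its centre, 20 mm above the bench; its place differs from job to job. A brass stop screw of 11 mm diameter with a round nose, 48 mm above the bench, sticks out of its -y face towards the coming dog by 2 to 14 mm (set anew for each job, not measured). More than 40 N on it spoils its setting.
- stop_face (a point): Point where the stop screw leaves the stop block's -y face, 48 mm above the bench. With the screw sticking out p, the dog touches it when the dog's axis is p + 6 mm from here (6 mm is the dog's radius); the screw's nose must be felt.
- lever_axis (a point): Point on the clamp lever's upright axis, 88 mm above the bench.
- lever_grip (a point): Centre of the upright round black knob at the end of the clamp lever, 88 mm above the bench; 17 mm diameter, 42 mm tall (bench height 64 to 106 mm), 60 mm from the lever axis. It does not spin. Moving it takes about 4 N along its arc; it stays where it is left.
- lever (a joint): Clamp lever angle in rad: 0 = fully open (starts 0 to 0.2), growing anticlockwise from above to 1.047 = clamped, against its own hard stop, where it points along the base plate's -x.
- bezel: Bystander, loose: loose brass ring lying on the base plate, 32 mm across, 6 mm high.
- graver: Bystander, loose: graver lying on the bench, mushroom wooden handle, 125 mm long; origin at the butt of the handle.
- bench_block: Bystander, loose: steel bench block 65 x 65 x 20 mm.
- jar: Bystander, loose: small glass jar, 44 mm across, 50 mm high.
- punch: Bystander, loose: upright dark steel punch, 26 mm across, 68 mm high.
- brush: Bystander, loose: bench brush, 170 mm long.
- ball_ring: Bystander, loose: rubber ring, 60 mm across, 14 mm high, with a wooden ball sitting in it.

How it is judged:
By the outcome, as a careful person would: the job done as asked, in the order asked, and still so for the second after the job is handed in, with the robot touching nothing.
It also fails if it takes over 72 s, if anything falls off the work surface, if the arm or the gripper's body presses on something with over 40 N, if the wrist force passes 120 N, or if a joint passes its speed limit or range.

## Working session

There is one attempt and no reset: what is moved stays moved. The work goes in short steps, Python scripts to look and compute and a tool call to move; the robot and the scene stay as the last step left them, time stands still between calls to the robot, and variables do not carry over. Pictures are saved under pics/ and viewed, at most 10 in all, crops included, and the job is handed in when it is done.

Besides the shell and the picture viewer there is one more tool, called after "Emit:" as name([rows], argument=value, ...), one row to a line, values as JSON. send_rows: Moves the arm, as the interface text tells. Its arguments: {"type":"object","properties":{"deltas":{"type":"array"},"squeeze":{"type":"number"}},"required":["deltas"]}

```bash
mkdir -p pics; cat > h.py <<'E'
import numpy as np, cv2
from rig import telemetry, optics, env
def cam(n):
    d=optics.get_image(n); return d
def ray_plane(d,u,v,z):
    R=cv2.Rodrigues(np.array(d["rvec"],float))[0]; t=np.array(d["tvec"],float).ravel()
    c=-R.T@t; r=R.T@np.linalg.inv(d["K"])@np.array([u,v,1.]); return c+r*(z-c[2])/r[2]
def cloud(d):
    R=cv2.Rodrigues(np.array(d["rvec"],float))[0]; t=np.array(d["tvec"],float).ravel()
    Z=d["range_z"]; v,u=np.indices(Z.shape); K=d["K"]
    P=np.stack([(u-K[0][2])/K[0][0]*Z,(v-K[1][2])/K[1][1]*Z,Z],-1)
    W=(P-t)@R; W[Z==0]=np.nan; return W
E
python3 - <<'E'
from h import *
for n in("top","side"):
    d=cam(n); np.savez(n+".npz",**{k:np.array(v) for k,v in d.items()})
    cv2.imwrite(f"pics/{n}0.png",cv2.resize(d["image"][:,:,::-1],(800,600)))
    R=cv2.Rodrigues(np.array(d["rvec"],float))[0]; print(n,d["K"],-R.T@np.ravel(d["tvec"]))
s=telemetry.observe();print(s)
E
```

```text
top [[355.8568603    0.         256.60621352]
 [  0.         355.8568603  190.80306972]
 [  0.           0.           1.        ]] [0.44631213 0.06622021 1.18202674]
side [[407.90492114   0.         253.57341579]
 [  0.         407.90492114 187.22763891]
 [  0.           0.           1.        ]] [0.30970572 0.79857287 0.72434867]
{'time_s': 0.1, 'q': array([-8.09755292e+01,  2.18368892e+01,  7.43795998e+01,  1.12604440e-03,
        8.38567262e+01, -1.23365407e+01]), 'qvel': array([-0.04466867, -0.12460255, -0.20869578, -0.03741023,  0.05643415,
        0.04463794]), 'joint_efforts': array([ 3.00717125e-03, -4.49223769e+01, -2.31657690e+01, -1.80916177e-04,
        3.64209147e-03,  2.17878153e-05]), 'position': array([ 0.20029272, -0.51198996,  0.25578052]), 'tool_rot': array([[ 9.31304688e-01,  3.64241054e-01, -1.81139641e-04],
       [ 3.64240982e-01, -9.31303874e-01,  1.26509250e-03],
       [ 2.92102577e-04, -1.24416506e-03, -9.99999183e-01]]), 'ft_force': array([-0.21453192, -0.56536061,  1.22902272]), 'wrist_torque': array([-0.0409512 ,  0.04324413, -0.02357674]), 'gripper_force': 0.0, 'grip_width': 0.08541794036651584}
```

View pics/top0.png

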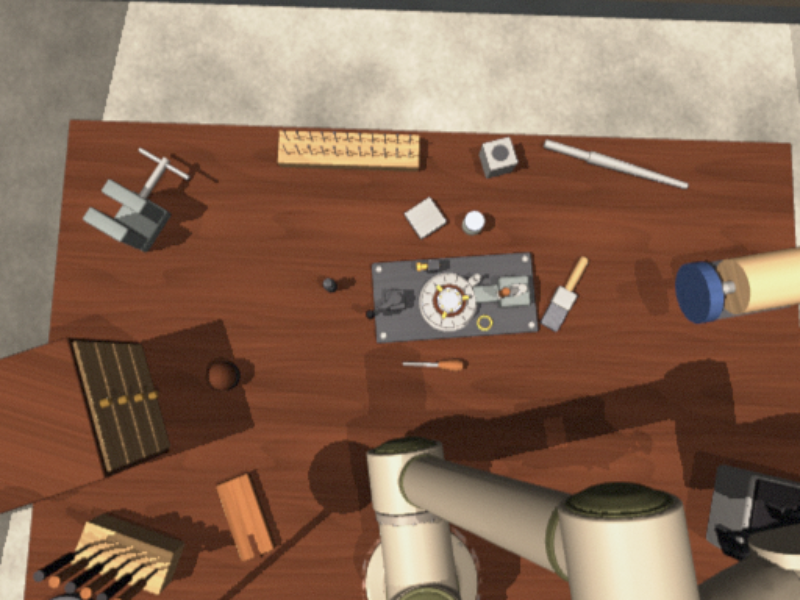

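View pics/side0.png

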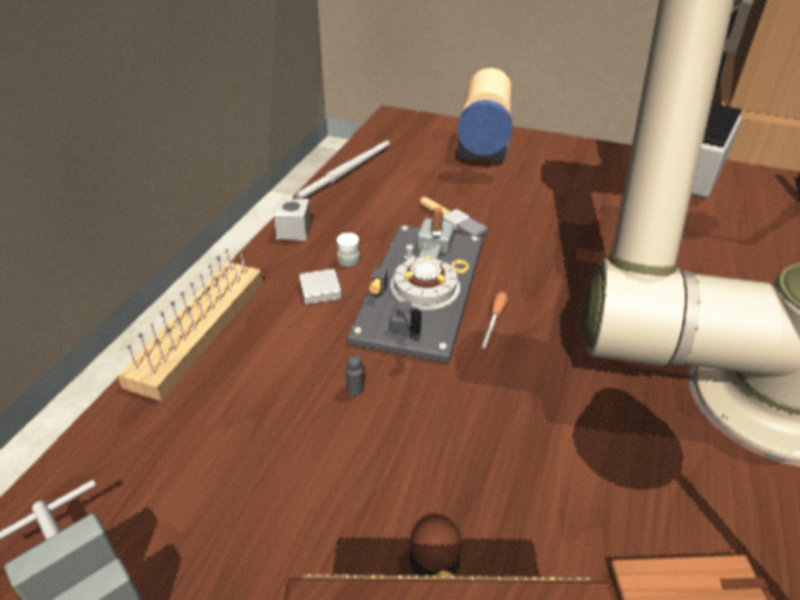

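```bash
python3 - <<'E'
from h import *
d=dict(np.load("top.npz"))
for u,v in [(373,263),(530,253),(537,330),(378,342)]: print("corner",ray_plane(d,u*.64,v*.64,.02).round(4))
for n,u,v,z in [("crank grip",507,292,.12),("table",448,300,.063),("stop",435,266,.04),("dog",476,280,.058),("knob",372,314,.106)]: print(n,ray_plane(d,u*.64,v*.64,z).round(4))
img=d["image"][140:240,220:360][:,:,::-1]
cv2.imwrite("pics/topc.png",cv2.resize(img,(784,560),interpolation=cv2.INTER_CUBIC))
print(optics.get_image("wrist")["hand_eye"])
E
```

```text
corner [0.6429 0.1172 0.02  ]
corner [ 0.675  -0.2155  0.02  ]
corner [ 0.5117 -0.231   0.02  ]
corner [0.4767 0.101  0.02  ]
crank grip [ 0.5776 -0.1472  0.12  ]
table [ 0.5646 -0.0391  0.063 ]
stop [ 0.6373 -0.0128  0.04  ]
dog [ 0.608 -0.096  0.058]
knob [0.5283 0.1118 0.106 ]
[[ 1.14608086e-04 -9.59289237e-01 -2.82425471e-01  7.26390199e-02]
 [ 9.99999273e-01  4.49057198e-04 -1.11947316e-03 -1.66889987e-04]
 [ 1.20072374e-03 -2.82425137e-01  9.59288591e-01 -1.17290114e-01]
 [ 0.00000000e+00  0.00000000e+00  0.00000000e+00  1.00000000e+00]]
```

View pics/topc.png

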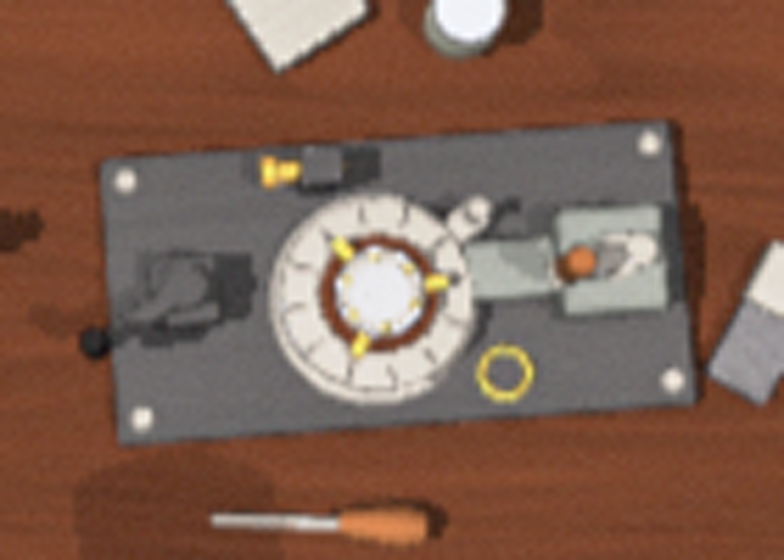

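Emit:
send_rows([
  [[0,0,-0.01,0,0,0.137,1],[0,0,-0.01,0,0,0.137,1],[0.046,-0.04,-0.003,0,0,0,1],[0.046,-0.04,-0.003,0,0,0,1],[0.046,-0.04,-0.003,0,0,0,1],[0.046,-0.04,-0.003,0,0,0,1],[0.046,-0.04,-0.003,0,0,0,1],[0.046,-0.04,-0.003,0,0,0,1],[0.046,-0.04,-0.003,0,0,0,1],[0.046,-0.04,-0.003,0,0,0,1],[0.046,-0.04,-0.003,0,0,0,1],[0.046,-0.04,-0.003,0,0,0,1]],
])

```text
time_s: 1.65
position: [0.6197, -0.0671, 0.3062]
tool_rot: [[0.995, 0.099, -0.0], [0.099, -0.995, -0.0], [-0.0, -0.0, -1.0]]
ft_force: [-0.4, -1.1, 0.8]
grip_width: 0.0853
gripper_force: 0.0
```

```bash
cat >> h.py <<'E'
def wcam():
    s=telemetry.observe(); d=optics.get_image("wrist")
    T=np.eye(4);T[:3,:3]=s["tool_rot"];T[:3,3]=s["position"]
    W=T@np.array(d["hand_eye"]); R=W[:3,:3].T
    d["rvec"]=cv2.Rodrigues(R)[0]; d["tvec"]=-R@W[:3,3]; return s,d
E
python3 - <<'E'
from h import *
s,d=wcam(); print(s["time_s"],s["position"],s["q"],d["K"][0])
np.savez("w1.npz",**{k:np.array(v) for k,v in d.items()})
cv2.imwrite("pics/w1.png",cv2.resize(d["image"][:,:,::-1],(800,600),interpolation=cv2.INTER_CUBIC))
E
```

```text
1.65 [ 0.6197202  -0.06707182  0.30620611] [-1.70396783e+01  2.80468643e+01  5.58976169e+01 -7.05964245e-03
  9.60750317e+01  6.72962183e+01] [292.84084245   0.         256.87384927]
```

View pics/w1.png

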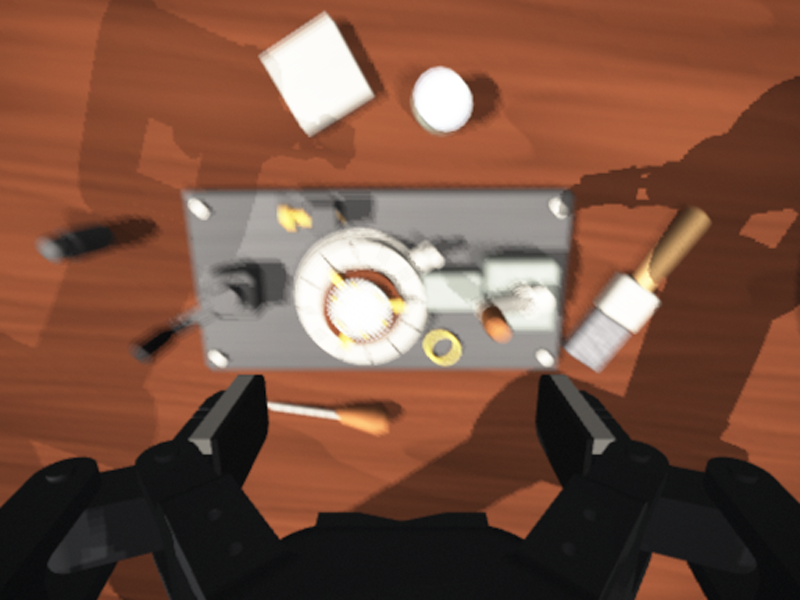

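Emit:
send_rows([
  [[0,0,0,0,0,0,1],[0,0,0,0,0,0,1]],
])

```text
time_s: 1.95
position: [0.6181, -0.0696, 0.3062]
tool_rot: [[0.995, 0.098, -0.001], [0.098, -0.995, -0.0], [-0.001, 0.0, -1.0]]
ft_force: [1.0, 0.6, 0.3]
grip_width: 0.0857
gripper_force: 0.0
```

```bash
python3 - <<'E'
from h import *
s,d=wcam(); print(s["time_s"],s["position"])
np.savez("w2.npz",**{k:np.array(v) for k,v in d.items()})
W=cloud(d); print("nan",np.isnan(W[...,0]).mean())
def rep(n,c,r,z0,z1):
    m=(np.hypot(W[...,0]-c[0],W[...,1]-c[1])<r)&(W[...,2]>z0)&(W[...,2]<z1)
    p=W[m]; 
    if len(p)==0: print(n,"none");return
    lo,hi=p[:,:2].min(0),p[:,:2].max(0); print(n,len(p),"mean",p.mean(0).round(4),"bbox mid",((lo+hi)/2).round(4),"size",(hi-lo).round(4),"pix",np.argwhere(m).mean(0).round(1))
rep("grip top",(.578,-.147),.06,.112,.13)
rep("crank arm",(.578,-.16),.07,.07,.0765)
rep("knob top",(.528,.11),.05,.098,.115)
rep("lever all",(.56,.08),.08,.066,.095)
rep("case top",(.565,-.04),.04,.058,.068)
rep("dog top",(.608,-.096),.02,.053,.063)
rep("stop top",(.63,-.013),.03,.035,.045)
rep("screw",(.63,-.03),.03,.047,.056)
cv2.imwrite("pics/w2.png",cv2.resize(d["image"][90:250,80:400,::-1],(800,400),interpolation=cv2.INTER_CUBIC))
E
```

```text
1.95 [ 0.61807827 -0.06955312  0.30616683]
nan 0.004053751627604167
grip top 192 mean [ 0.5835 -0.1406  0.1179] bbox mid [ 0.5824 -0.1418] size [0.0165 0.0176] pix [210.7 318.2]
crank arm 520 mean [ 0.5912 -0.1677  0.0731] bbox mid [ 0.5885 -0.1622] size [0.0305 0.0606] pix [194.3 333.5]
knob top 174 mean [0.5331 0.1179 0.1037] bbox mid [0.5319 0.1192] size [0.0166 0.0161] pix [226.1  92.7]
lever all 315 mean [0.5487 0.0966 0.0754] bbox mid [0.5512 0.0921] size [0.054  0.0654] pix [207.4 120.9]
case top 1276 mean [ 0.5685 -0.0392  0.0613] bbox mid [ 0.5639 -0.0447] size [0.0657 0.0652] pix [198.9 230.5]
dog top 77 mean [ 0.6177 -0.0949  0.0575] bbox mid [ 0.6176 -0.0951] size [0.0116 0.0118] pix [165.5 277.4]
stop top 102 mean [ 0.6227 -0.0174  0.0417] bbox mid [ 0.626  -0.0173] size [0.0507 0.0489] pix [153.6 218.3]
screw 65 mean [ 0.6234 -0.0245  0.0498] bbox mid [ 0.6259 -0.0326] size [0.0507 0.0464] pix [154.4 223. ]
```

View pics/w2.png

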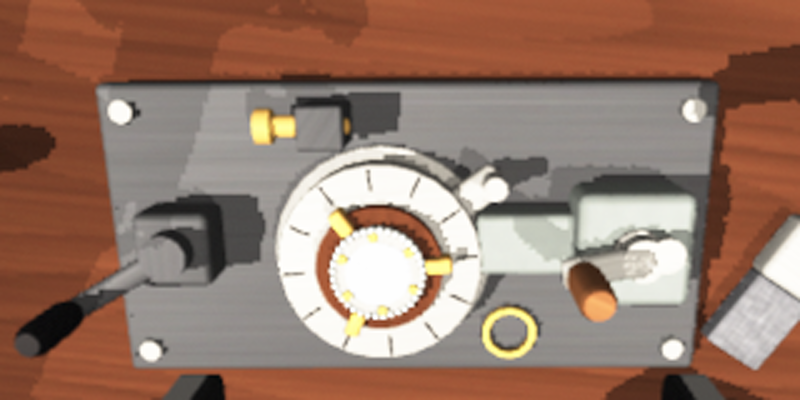

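```bash
python3 - <<'E'
from h import *
d=dict(np.load("w2.npz"))
f=lambda u,v,z:ray_plane(d,80+(u+.5)/2.5-.5,90+(v+.5)/2.5-.5,z)
c=[f(u,v,.022)[:2] for u,v in [(120,112),(694,110),(673,350),(150,350)]]
print(np.round(c,4)); 
yv=(c[0]-c[1]+c[3]-c[2]); yaw=np.arctan2(-yv[0],yv[1]); O=np.mean(c,0)
xv=(c[0]-c[3]+c[1]-c[2]); print("yaw",np.degrees(yaw),np.degrees(np.arctan2(xv[1],xv[0])),"O",O,"sep",np.linalg.norm(yv)/2,np.linalg.norm(xv)/2)
R=np.array([[np.cos(yaw),-np.sin(yaw)],[np.sin(yaw),np.cos(yaw)]])
for n,u,v,z in [("crank grip",598,303,.12),("crank hub",657,252,.074),("table(case)",377,272,.063),("dog",492,188,.058),("block",322,122,.04),("nose",348,126,.048),("leverhub",172,252,.075),("knob",32,343,.106)]:
    p=f(u,v,z)[:2]; print(n,p.round(4),"base",(R.T@(p-O)).round(4))
for n,p in [("gripcloud",(.583,-.1415)),("dogcloud",(.6177,-.095)),("knobcloud",(.5325,.1185))]: print(n,(R.T@(np.array(p)-O)).round(4))
W=cloud(d);L=(W[...,:2]-O)@R
def rep(n,x,y,z0,z1):
    m=(L[...,0]>x[0])&(L[...,0]<x[1])&(L[...,1]>y[0])&(L[...,1]<y[1])&(W[...,2]>z0)&(W[...,2]<z1);p=L[m]
    if len(p):print(n,len(p),p.min(0).round(4),p.max(0).round(4),p.mean(0).round(4),np.median(W[m][:,2]).round(4))
rep("block top",(.03,.085),(-.02,.06),.036,.044)
rep("gearbox",(-.05,.05),(-.17,-.06),.05,.068)
rep("turntable",(-.07,.07),(-.08,.08),.043,.0485)
rep("crank hub",(-.02,.04),(-.16,-.12),.071,.09)
rep("lever hub",(-.03,.03),(.08,.14),.066,.09)
rep("base",(-.1,.1),(-.2,.2),.016,.0235)
E
```

```text
[[ 0.6332  0.1086]
 [ 0.6647 -0.2005]
 [ 0.5246 -0.2154]
 [ 0.4939  0.0945]]
yaw 5.735692488006608 5.933229870781436 O [ 0.57909628 -0.05319138] sep 0.3110923224963661 0.14048655745035246
crank grip [ 0.584  -0.1409] base [-0.0039 -0.0878]
crank hub [ 0.5975 -0.1778] base [ 0.0059 -0.1258]
table(case) [ 0.5697 -0.0392] base [-0.008   0.0149]
dog [ 0.6185 -0.0937] base [ 0.0351 -0.0442]
block [ 0.6409 -0.0034] base [0.0665 0.0434]
nose [ 0.6412 -0.0179] base [0.0653 0.0289]
leverhub [0.5741 0.0622] base [0.0066 0.1153]
knob [0.5331 0.1169] base [-0.0287  0.1739]
gripcloud [-0.0049 -0.0883]
dogcloud [ 0.0342 -0.0455]
knobcloud [-0.0292  0.1755]
block top 83 [ 0.0309 -0.0182] [0.076 0.053] [0.0502 0.0206] 0.0396
gearbox 1357 [-0.0286 -0.1505] [ 0.0313 -0.0883] [ 0.0089 -0.1202] 0.0573
turntable 3310 [-0.0639 -0.0798] [0.0667 0.0701] [-0.0038  0.0034] 0.0456
crank hub 217 [-0.0109 -0.14  ] [ 0.0114 -0.1201] [ 0.0019 -0.1288] 0.073
lever hub 132 [-0.0113  0.1135] [0.0115 0.1365] [0.0002 0.1247] 0.0665
base 16077 [-0.0843 -0.2   ] [0.0849 0.1698] [0.0122 0.0047] 0.0197
```

```bash
python3 - <<'E'
from h import *
d=dict(np.load("w2.npz"));O=np.array([0.5791,-0.0532]);y=np.radians(5.8)
R=np.array([[np.cos(y),-np.sin(y)],[np.sin(y),np.cos(y)]])
W=cloud(d);L=(W[...,:2]-O)@R;Z=W[...,2]
reg=lambda a,b,c,e,z0,z1:(L[...,0]>a)&(L[...,0]<b)&(L[...,1]>c)&(L[...,1]<e)&(Z>z0)&(Z<z1)
m=reg(-.03,.03,-.17,-.06,.0685,.125)
for a in np.arange(-.16,-.07,.004):
    s=m&(L[...,1]>=a)&(L[...,1]<a+.004)
    if s.any(): print(round(a,3),s.sum(),"x",L[s][:,0].min().round(4),L[s][:,0].max().round(4),"z",np.percentile(Z[s],[5,50,95]).round(3))
def circ(p):
    A=np.c_[2*p,np.ones(len(p))];s=np.linalg.lstsq(A,(p**2).sum(1),rcond=None)[0];return s[:2].round(4),np.sqrt(s[2]+s[0]**2+s[1]**2).round(4)
def hull(m): return cv2.convexHull(L[m].astype(np.float32)).reshape(-1,2)
for n,mm in [("griptop",reg(-.03,.03,-.12,-.06,.1165,.125)),("knobtop",reg(-.06,0,.14,.2,.1025,.112)),("dogtop",reg(.015,.05,-.07,-.03,.0555,.062)),("table",(np.hypot(L[...,0],L[...,1])<.061)&(Z>.044)&(Z<.048)),("leverhub",reg(-.03,.03,.09,.15,.063,.072)),("beads",reg(-.04,.04,-.04,.04,.056,.07))]:
    print(n,mm.sum(),circ(hull(mm)),L[mm].min(0).round(4),L[mm].max(0).round(4))
E
```

```text
-0.144 1 x 0.0005 0.0005 z [0.072 0.072 0.072]
-0.14 29 x -0.0048 0.0098 z [0.071 0.072 0.074]
-0.136 44 x -0.0064 0.0113 z [0.071 0.072 0.074]
-0.132 44 x -0.006 0.0116 z [0.071 0.073 0.074]
-0.128 46 x -0.0098 0.0107 z [0.072 0.073 0.075]
-0.124 60 x -0.011 0.0109 z [0.072 0.073 0.075]
-0.12 54 x -0.0108 0.0109 z [0.072 0.074 0.075]
-0.116 52 x -0.0095 0.0101 z [0.071 0.073 0.075]
-0.112 40 x -0.0085 0.0074 z [0.071 0.073 0.075]
-0.108 41 x -0.0098 0.0059 z [0.072 0.074 0.075]
-0.104 36 x -0.0095 0.0052 z [0.071 0.073 0.075]
-0.1 28 x -0.0066 0.0043 z [0.07  0.073 0.114]
-0.096 61 x -0.0106 0.0034 z [0.072 0.114 0.119]
-0.092 85 x -0.0129 0.0031 z [0.072 0.118 0.12 ]
-0.088 97 x -0.0137 0.0029 z [0.073 0.115 0.12 ]
-0.084 117 x -0.0142 0.0014 z [0.072 0.105 0.12 ]
-0.08 36 x -0.0075 -0.0002 z [0.07  0.093 0.115]
griptop 145 (array([-0.0056, -0.088 ]), np.float64(0.0075)) [-0.0137 -0.0952] [ 0.0019 -0.0806]
knobtop 118 (array([-0.0297,  0.1762]), np.float64(0.007)) [-0.0363  0.1688] [-0.0219  0.1833]
dogtop 73 (array([ 0.034 , -0.0455]), np.float64(0.0058)) [ 0.0284 -0.0514] [ 0.0399 -0.0398]
table 2349 (array([-0.0028,  0.0008]), np.float64(0.0582)) [-0.0605 -0.06  ] [0.0446 0.0609]
leverhub 352 (array([-0.005 ,  0.1321]), np.float64(0.0179)) [-0.0192  0.1131] [0.012  0.1497]
beads 1286 (array([ 0.0047, -0.0007]), np.float64(0.0441)) [-0.0395 -0.0399] [0.0351 0.0396]
```

```bash
python3 - <<'E'
from h import *
from scipy.optimize import least_squares
d=dict(np.load("w2.npz"));O=np.array([0.5791,-0.0532]);y=np.radians(5.8)
R=np.array([[np.cos(y),-np.sin(y)],[np.sin(y),np.cos(y)]])
W=cloud(d);L=(W[...,:2]-O)@R;Z=W[...,2]
c=np.array([-.004,.015])
m=(np.hypot(L[...,0]-c[0],L[...,1]-c[1])<.07)&(Z>.043)&(Z<.049)
p=L[m];a=np.degrees(np.arctan2(p[:,1]-c[1],p[:,0]-c[0]));r=np.hypot(*(p-c).T)
E=[]
for t in range(-180,180,10):
    s=(a>=t)&(a<t+10)
    if s.any(): i=np.argmax(np.where(s,r,0)); E.append(p[i]); print(t,r[i].round(4),end="; ")
E=np.array(E)
s=least_squares(lambda q:np.hypot(E[:,0]-q[0],E[:,1]-q[1])-q[2],[*c,.055],loss="cauchy",f_scale=.001).x;print("\nrim",s.round(4))
dog=np.array([.034,-.0455]);print("dog dist",np.hypot(*(dog-s[:2])),np.degrees(np.arctan2(*(dog-s[:2])[::-1])))
# block top/face profile
m=(L[...,0]>.045)&(L[...,0]<.085)&(L[...,1]>.0)&(L[...,1]<.08)&(Z>.03)&(Z<.06)
for z0 in (.03,.036,.044):
    k=m&(Z>=z0)&(Z<z0+.008)
    if k.any():print(z0,k.sum(),L[k].min(0).round(4),L[k].max(0).round(4))
hsv=cv2.cvtColor(d["image"],cv2.COLOR_RGB2HSV)
b=cv2.inRange(hsv,(15,120,120),(35,255,255))>0
k=m&b; q=np.argwhere(k); n,lab,st,cen=cv2.connectedComponentsWithStats(k.astype(np.uint8))
for i in range(1,n): print(st[i],cen[i],L[lab==i].mean(0).round(4),L[lab==i].min(0).round(4),L[lab==i].max(0).round(4),Z[lab==i].mean().round(3))
E
```

```text
-180 0.0599; -170 0.0605; -160 0.0592; -150 0.0589; -140 0.0574; -130 0.0573; -120 0.056; -110 0.064; -100 0.0699; -90 0.0699; -80 0.07; -70 0.058; -60 0.0687; -50 0.0505; -40 0.0496; -30 0.0494; -20 0.0488; -10 0.0487; 0 0.0489; 10 0.0683; 20 0.0495; 30 0.0503; 40 0.0509; 50 0.0515; 60 0.0523; 70 0.053; 80 0.0551; 90 0.0541; 100 0.0557; 110 0.0565; 120 0.0579; 130 0.0586; 140 0.06; 150 0.0597; 160 0.0603; 170 0.06; 
rim [-0.0096  0.0152  0.0544]
dog dist 0.07477325065376268 -54.33051187706096
0.03 11 [0.056  0.0307] [0.0759 0.053 ]
0.036 24 [0.0598 0.0306] [0.0761 0.053 ]
0.044 64 [0.0563 0.0285] [0.0758 0.0757]
[181 134  17  13  96] [188.63541667 139.64583333] [0.0666 0.0662] [0.0582 0.0542] [0.0736 0.0754] 0.053
[218 138   2   5   9] [218.44444444 140.22222222] [0.0654 0.0292] [0.0629 0.0285] [0.0681 0.0298] 0.05
```

Emit:
send_rows([
  [[-0.021,0.034,0,0,0,0,0.3],[-0.021,0.034,0,0,0,0,0.3],[0,0,0.05,0,0,0,0.3],[0,0,0.05,0,0,0,0.3],[0,0,0.05,0,0,0,0.3],[0,0,0.03,0,0,0,0.3],[0,0,0,0,0,0,0.3],[0,0,0,0,0,0,0.3]],
])

```text
time_s: 3.0
position: [0.5839, -0.1415, 0.1281]
tool_rot: [[0.995, 0.098, 0.002], [0.098, -0.995, -0.001], [0.002, 0.001, -1.0]]
ft_force: [0.4, 0.0, 1.0]
grip_width: 0.0554
gripper_force: 0.0
```

```bash
python3 - <<'E'
from h import *
s,d=wcam(); print(s["time_s"],s["position"],s["tool_rot"],s["grip_width"])
cv2.imwrite("pics/w3.png",d["image"][:,:,::-1])
E
```

```text
3.0 [ 0.58388954 -0.14147291  0.12807249] [[ 0.99521342  0.09769618  0.00238971]
 [ 0.09769916 -0.99521532 -0.00116125]
 [ 0.00226482  0.00138917 -0.99999647]] 0.055418552987167476
```

View pics/w3.png

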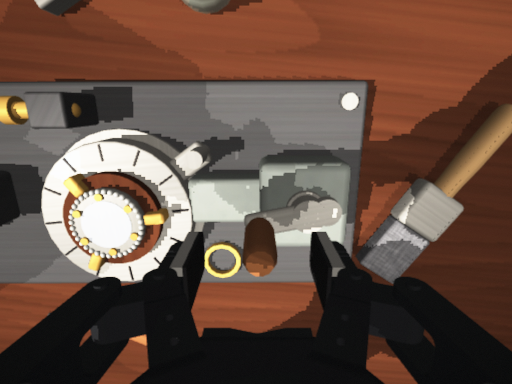

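Emit:
send_rows([
  [[-0.001,0,0.021,0,0,0,0.3],[0,0,0,0,0,0,-1],[0,0,0,0,0,0,-1],[0,0,0,0,0,0,-1],[0,0,0,0,0,0,-1]],
], squeeze=40)

```text
time_s: 3.68
position: [0.5835, -0.1422, 0.107]
tool_rot: [[0.995, 0.098, 0.004], [0.098, -0.995, -0.003], [0.003, 0.004, -1.0]]
ft_force: [1.1, -5.8, 0.8]
grip_width: 0.0166
gripper_force: 39.3
```

Emit:
send_rows([
  [[0,0,0,0,0,0,-1],[0,0,0,0,0,0,-1]],
])

```text
time_s: 3.92
position: [0.5835, -0.1422, 0.107]
tool_rot: [[0.995, 0.098, 0.004], [0.098, -0.995, -0.003], [0.003, 0.004, -1.0]]
ft_force: [0.8, -5.3, 0.6]
grip_width: 0.017
gripper_force: 39.3
```

```bash
cat > rows.py <<'E'
import numpy as np,sys,json
# cx cy gx gy step n [scale]: rows for circle from grip g about axis c, tool yaw 5.6deg
cx,cy,gx,gy,st,n=map(float,sys.argv[1:7]);n=int(n)
R=np.array([[.9952,.0977],[.0977,-.9952]])
a=np.arctan2(gy-cy,gx-cx)+np.radians(st)*np.arange(n+1)
P=np.round(.032*np.c_[np.cos(a),np.sin(a)]@R,4); D=np.diff(P,axis=0).round(4)
print(np.degrees(a[[0,-1]]).round(1),np.hypot(gx-cx,gy-cy))
print(json.dumps([[float(x),float(y),0,0,0,0,-1] for x,y in D]))
E
python3 rows.py .5913 -.1731 .5835 -.1422 15 12; python3 rows.py .5913 -.1731 .5991 -.204 15 12
```

```text
[104.2 284.2] 0.031869264189811494
[[-0.008, 0.0023, 0, 0, 0, 0, -1], [-0.0071, 0.0043, 0, 0, 0, 0, -1], [-0.0058, 0.006, 0, 0, 0, 0, -1], [-0.0041, 0.0073, 0, 0, 0, 0, -1], [-0.002, 0.0081, 0, 0, 0, 0, -1], [0.0002, 0.0084, 0, 0, 0, 0, -1], [0.0023, 0.008, 0, 0, 0, 0, -1], [0.0043, 0.0071, 0, 0, 0, 0, -1], [0.006, 0.0058, 0, 0, 0, 0, -1], [0.0073, 0.0041, 0, 0, 0, 0, -1], [0.0081, 0.002, 0, 0, 0, 0, -1], [0.0084, -0.0002, 0, 0, 0, 0, -1]]
[-75.8 104.2] 0.03186926418981144
[[0.008, -0.0023, 0, 0, 0, 0, -1], [0.0071, -0.0043, 0, 0, 0, 0, -1], [0.0058, -0.006, 0, 0, 0, 0, -1], [0.0041, -0.0073, 0, 0, 0, 0, -1], [0.002, -0.0081, 0, 0, 0, 0, -1], [-0.0002, -0.0084, 0, 0, 0, 0, -1], [-0.0023, -0.008, 0, 0, 0, 0, -1], [-0.0043, -0.0071, 0, 0, 0, 0, -1], [-0.006, -0.0058, 0, 0, 0, 0, -1], [-0.0073, -0.0041, 0, 0, 0, 0, -1], [-0.0081, -0.002, 0, 0, 0, 0, -1], [-0.0084, 0.0002, 0, 0, 0, 0, -1]]
```

First quarter, to check the circle.

Emit:
send_rows([
  [[-0.008,0.0023,0,0,0,0,-1],[-0.0071,0.0043,0,0,0,0,-1],[-0.0058,0.006,0,0,0,0,-1],[-0.0041,0.0073,0,0,0,0,-1],[-0.002,0.0081,0,0,0,0,-1],[0.0002,0.0084,0,0,0,0,-1]],
])

```text
time_s: 4.68
position: [0.5606, -0.1797, 0.107]
tool_rot: [[0.995, 0.099, 0.004], [0.099, -0.995, -0.001], [0.004, 0.001, -1.0]]
ft_force: [4.9, 3.4, 4.0]
grip_width: 0.017
gripper_force: 39.8
```

Emit:
send_rows([
  [[0.0023,0.008,0,0,0,0,-1],[0.0043,0.0071,0,0,0,0,-1],[0.006,0.0058,0,0,0,0,-1],[0.0073,0.0041,0,0,0,0,-1],[0.0081,0.002,0,0,0,0,-1],[0.0084,-0.0002,0,0,0,0,-1]],
])

```text
time_s: 5.42
position: [0.5988, -0.2044, 0.1071]
tool_rot: [[0.995, 0.098, 0.002], [0.098, -0.995, -0.004], [0.001, 0.004, -1.0]]
ft_force: [-1.3, -4.2, 6.6]
grip_width: 0.017
gripper_force: 40.2
```

Emit:
send_rows([
  [[0.008,-0.0023,0,0,0,0,-1],[0.0071,-0.0043,0,0,0,0,-1],[0.0058,-0.006,0,0,0,0,-1],[0.0041,-0.0073,0,0,0,0,-1],[0.002,-0.0081,0,0,0,0,-1],[-0.0002,-0.0084,0,0,0,0,-1],[-0.0023,-0.008,0,0,0,0,-1],[-0.0043,-0.0071,0,0,0,0,-1],[-0.006,-0.0058,0,0,0,0,-1],[-0.0073,-0.0041,0,0,0,0,-1],[-0.0081,-0.002,0,0,0,0,-1],[-0.0084,0.0002,0,0,0,0,-1]],
])

```text
time_s: 6.92
position: [0.5835, -0.1421, 0.1069]
tool_rot: [[0.995, 0.099, 0.004], [0.099, -0.995, -0.004], [0.004, 0.004, -1.0]]
ft_force: [4.5, -7.3, 3.8]
grip_width: 0.017
gripper_force: 39.9
```

Emit:
send_rows([
  [[-0.008,0.0023,0,0,0,0,-1],[-0.0071,0.0043,0,0,0,0,-1],[-0.0058,0.006,0,0,0,0,-1],[-0.0041,0.0073,0,0,0,0,-1],[-0.002,0.0081,0,0,0,0,-1],[0.0002,0.0084,0,0,0,0,-1],[0.0023,0.008,0,0,0,0,-1],[0.0043,0.0071,0,0,0,0,-1],[0.006,0.0058,0,0,0,0,-1],[0.0073,0.0041,0,0,0,0,-1],[0.0081,0.002,0,0,0,0,-1],[0.0084,-0.0002,0,0,0,0,-1]],
])

```text
time_s: 8.43
position: [0.5987, -0.2045, 0.1071]
tool_rot: [[0.995, 0.098, 0.001], [0.098, -0.995, -0.004], [0.001, 0.004, -1.0]]
ft_force: [-2.7, -3.9, 7.8]
grip_width: 0.017
gripper_force: 40.4
```

Emit:
send_rows([
  [[0.008,-0.0023,0,0,0,0,-1],[0.0071,-0.0043,0,0,0,0,-1],[0.0058,-0.006,0,0,0,0,-1],[0.0041,-0.0073,0,0,0,0,-1],[0.002,-0.0081,0,0,0,0,-1],[-0.0002,-0.0084,0,0,0,0,-1],[-0.0023,-0.008,0,0,0,0,-1],[-0.0043,-0.0071,0,0,0,0,-1],[-0.006,-0.0058,0,0,0,0,-1],[-0.0073,-0.0041,0,0,0,0,-1],[-0.0081,-0.002,0,0,0,0,-1],[-0.0084,0.0002,0,0,0,0,-1]],
])

```text
time_s: 9.93
position: [0.5835, -0.1422, 0.1069]
tool_rot: [[0.995, 0.099, 0.004], [0.099, -0.995, -0.004], [0.004, 0.004, -1.0]]
ft_force: [4.5, -6.6, 3.8]
grip_width: 0.017
gripper_force: 39.9
```

```bash
python3 - <<'E'
from h import *
s,d=wcam(); np.savez("w4.npz",**{k:np.array(v) for k,v in d.items()})
O=np.array([0.5791,-0.0532]);y=np.radians(5.8)
R=np.array([[np.cos(y),-np.sin(y)],[np.sin(y),np.cos(y)]])
W=cloud(d);L=(W[...,:2]-O)@R;Z=W[...,2]
m=(L[...,0]>.03)&(L[...,0]<.085)&(L[...,1]>-.04)&(L[...,1]<.026)&(Z>.055)&(Z<.063)
if m.any():
    p=L[m];print(m.sum(),p.min(0),p.max(0),p.mean(0)); g=(p.min(0)+p.max(0))/2-[-.0096,.0152]; print(np.hypot(*g),np.degrees(np.arctan2(g[1],g[0])))
hsv=cv2.cvtColor(d["image"],cv2.COLOR_RGB2HSV); b=cv2.inRange(hsv,(15,120,100),(35,255,255))>0
k=(b&(L[...,0]>.05)&(L[...,0]<.085)&(L[...,1]<.045)&(L[...,1]>.01)&(Z>.03)&(Z<.06))
if k.any(): print(k.sum(),L[k].min(0),L[k].max(0),Z[k].mean())
cv2.imwrite("pics/w4.png",cv2.resize(d["image"][60:220,0:240,::-1],(720,480),interpolation=cv2.INTER_CUBIC))
E
```

```text
428 [ 0.05697323 -0.0103736 ] [0.06821907 0.00218401] [ 0.06274731 -0.00448559]
0.07473000107653265 -14.962895500963072
42 [0.06282804 0.02771219] [0.06777112 0.03088895] 0.0512171758779251
```

View pics/w4.png

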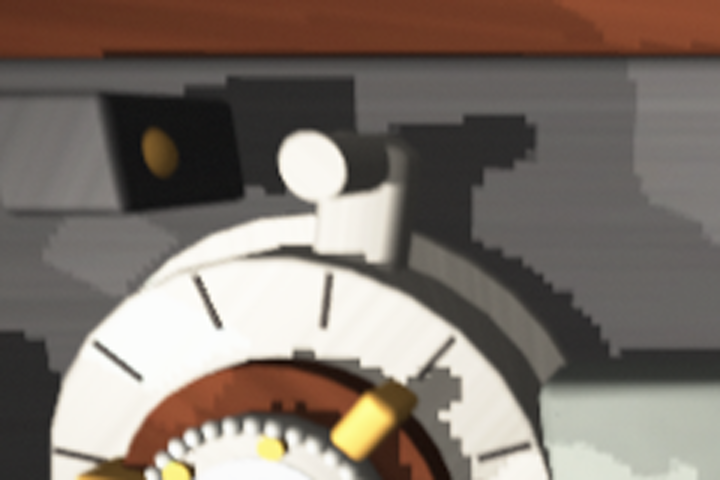

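Emit:
send_rows([
  [[-0.008,0.0023,0,0,0,0,-1],[-0.0071,0.0043,0,0,0,0,-1],[-0.0058,0.006,0,0,0,0,-1],[-0.0041,0.0073,0,0,0,0,-1],[-0.002,0.0081,0,0,0,0,-1],[0.0002,0.0084,0,0,0,0,-1],[0.0023,0.008,0,0,0,0,-1],[0.0043,0.0071,0,0,0,0,-1],[0.006,0.0058,0,0,0,0,-1],[0.0073,0.0041,0,0,0,0,-1],[0.0081,0.002,0,0,0,0,-1],[0.0084,-0.0002,0,0,0,0,-1]],
])

```text
time_s: 11.48
position: [0.5987, -0.2045, 0.1071]
tool_rot: [[0.995, 0.098, 0.001], [0.098, -0.995, -0.004], [0.001, 0.004, -1.0]]
ft_force: [-1.1, -5.4, 8.0]
grip_width: 0.0169
gripper_force: 40.4
```

Emit:
send_rows([
  [[0.008,-0.0023,0,0,0,0,-1],[0.0071,-0.0043,0,0,0,0,-1],[0.0058,-0.006,0,0,0,0,-1],[0.0041,-0.0073,0,0,0,0,-1]],
])

```text
time_s: 11.98
position: [0.6228, -0.182, 0.1071]
tool_rot: [[0.995, 0.098, 0.005], [0.098, -0.995, -0.004], [0.005, 0.004, -1.0]]
ft_force: [4.1, -4.0, 5.4]
grip_width: 0.0167
gripper_force: 40.0
```

```bash
cat > f.py <<'E'
from h import *
C=np.array([.5914,-.1733]);F=[];P=[]
for i in range(4):
    s=telemetry.observe();F.append(s["ft_force"]);P.append(s["position"]);optics.get_image("top")
F=np.array(F);p=np.mean(P,0)[:2]-C;a=np.arctan2(p[1],p[0]);t=np.array([-np.sin(a),np.cos(a)]);r=np.array([np.cos(a),np.sin(a)])
print(s["time_s"].__round__(2),"ang",np.degrees(a).round(2),"rad",np.hypot(*p).round(4),"Ft",(F[:,:2]@t).round(2),"mean",(F[:,:2]@t).mean().round(2),"Fr",(F[:,:2]@r).mean().round(2))
E
python3 f.py; python3 rows.py .5914 -.1733 .6226 -.1647 5 18 
```

```text
12.12 ang -13.91 rad 0.0326 Ft [-2.91 -1.73  1.46  1.18] mean -0.5 Fr 6.19
[ 15.4 105.4] 0.032363559754761226
[[-0.0006, -0.0028, 0, 0, 0, 0, -1], [-0.0008, -0.0026, 0, 0, 0, 0, -1], [-0.0011, -0.0026, 0, 0, 0, 0, -1], [-0.0012, -0.0025, 0, 0, 0, 0, -1], [-0.0015, -0.0024, 0, 0, 0, 0, -1], [-0.0017, -0.0022, 0, 0, 0, 0, -1], [-0.0019, -0.002, 0, 0, 0, 0, -1], [-0.002, -0.0019, 0, 0, 0, 0, -1], [-0.0023, -0.0017, 0, 0, 0, 0, -1], [-0.0023, -0.0016, 0, 0, 0, 0, -1], [-0.0025, -0.0013, 0, 0, 0, 0, -1], [-0.0026, -0.001, 0, 0, 0, 0, -1], [-0.0026, -0.0009, 0, 0, 0, 0, -1], [-0.0027, -0.0006, 0, 0, 0, 0, -1], [-0.0028, -0.0004, 0, 0, 0, 0, -1], [-0.0028, -0.0001, 0, 0, 0, 0, -1], [-0.0028, 0.0001, 0, 0, 0, 0, -1], [-0.0027, 0.0004, 0, 0, 0, 0, -1]]
```

Emit:
send_rows([
  [[0.002,-0.0081,0,0,0,0,-1],[-0.0002,-0.0084,0,0,0,0,-1]],
])

```text
time_s: 12.42
position: [0.623, -0.1646, 0.1071]
tool_rot: [[0.995, 0.098, 0.005], [0.098, -0.995, -0.003], [0.005, 0.003, -1.0]]
ft_force: [3.4, -0.7, 5.2]
grip_width: 0.017
gripper_force: 40.1
```

Emit:
send_rows([
  [[-0.0006,-0.0028,0,0,0,0,-1],[-0.0008,-0.0026,0,0,0,0,-1],[-0.0011,-0.0026,0,0,0,0,-1],[-0.0012,-0.0025,0,0,0,0,-1]],
])

```text
time_s: 12.92
position: [0.6178, -0.1541, 0.107]
tool_rot: [[0.995, 0.099, 0.004], [0.099, -0.995, -0.002], [0.004, 0.002, -1.0]]
ft_force: [4.1, -0.3, 5.9]
grip_width: 0.0173
gripper_force: 40.2
```

```bash
python3 f.py
```

```text
13.07 ang 36.38 rad 0.0326 Ft [-2.67 -2.8  -0.62 -0.48] mean -1.65 Fr 3.61
```

Emit:
send_rows([
  [[-0.0015,-0.0024,0,0,0,0,-1],[-0.0017,-0.0022,0,0,0,0,-1]],
])

```text
time_s: 13.38
position: [0.6141, -0.1499, 0.107]
tool_rot: [[0.995, 0.099, 0.004], [0.099, -0.995, -0.002], [0.004, 0.002, -1.0]]
ft_force: [3.1, -0.5, 6.5]
grip_width: 0.0169
gripper_force: 40.2
```

```bash
python3 f.py
```

```text
13.53 ang 46.35 rad 0.0326 Ft [-2.58 -1.64 -0.81 -0.61] mean -1.41 Fr 1.77
```

Emit:
send_rows([
  [[-0.0019,-0.002,0,0,0,0,-1],[-0.002,-0.0019,0,0,0,0,-1]],
])

```text
time_s: 13.82
position: [0.6097, -0.1464, 0.107]
tool_rot: [[0.995, 0.099, 0.003], [0.099, -0.995, -0.002], [0.003, 0.002, -1.0]]
ft_force: [2.7, -0.4, 6.6]
grip_width: 0.0171
gripper_force: 40.3
```

```bash
python3 f.py
```

```text
13.97 ang 56.19 rad 0.0325 Ft [-2.44 -2.23 -1.4  -0.56] mean -1.66 Fr 1.44
```

```bash
python3 - <<'E'
from h import *
s,d=wcam()
O=np.array([0.5791,-0.0532]);y=np.radians(5.8)
R=np.array([[np.cos(y),-np.sin(y)],[np.sin(y),np.cos(y)]])
W=cloud(d);L=(W[...,:2]-O)@R;Z=W[...,2]
m=(L[...,0]>.03)&(L[...,0]<.085)&(L[...,1]>-.04)&(L[...,1]<.026)&(Z>.055)&(Z<.063)
p=L[m];print(m.sum(),p.min(0),p.max(0)); g=(p.min(0)+p.max(0))/2-[-.0096,.0152]; print(np.hypot(*g),np.degrees(np.arctan2(g[1],g[0])))
hsv=cv2.cvtColor(d["image"],cv2.COLOR_RGB2HSV); b=cv2.inRange(hsv,(15,120,60),(35,255,255))>0
k=(b&(L[...,0]>.05)&(L[...,0]<.085)&(L[...,1]<.045)&(L[...,1]>.01)&(Z>.03)&(Z<.06))
if k.any(): print(k.sum(),L[k].min(0),L[k].max(0),Z[k].mean())
# block -y face: dark points z 0.025..0.039
k=(L[...,0]>.057)&(L[...,0]<.074)&(L[...,1]<.05)&(L[...,1]>.015)&(Z>.026)&(Z<.038); print("face",k.sum(),np.percentile(L[k][:,1],[5,25,50,75,95]).round(4) if k.any() else "")
cv2.imwrite("pics/w5.png",cv2.resize(d["image"][60:200,0:200,::-1],(800,560),interpolation=cv2.INTER_CUBIC))
E
```

```text
406 [0.05891    0.01221719] [0.07098155 0.02486114]
0.07462052202331826 2.5647659818064468
41 [0.06206526 0.02830622] [0.06948299 0.03098236] 0.05074226133383582
face 139 [0.0156 0.0181 0.03   0.0304 0.0309]
```

View pics/w5.png

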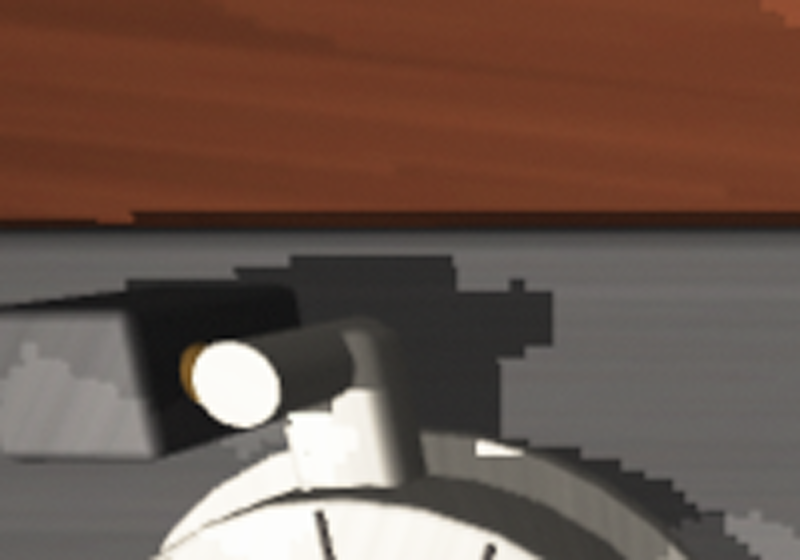

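Emit:
send_rows([
  [[-0.0023,-0.0017,0,0,0,0,-1],[-0.0023,-0.0016,0,0,0,0,-1],[-0.0025,-0.0013,0,0,0,0,-1],[-0.0026,-0.001,0,0,0,0,-1]],
])

```text
time_s: 14.58
position: [0.5994, -0.142, 0.107]
tool_rot: [[0.995, 0.099, 0.003], [0.099, -0.995, -0.002], [0.003, 0.002, -1.0]]
ft_force: [2.3, -0.3, 6.3]
grip_width: 0.0168
gripper_force: 40.3
```

Emit:
send_rows([
  [[-0.0013,-0.0004,0,0,0,0,-1],[-0.0013,-0.0004,0,0,0,0,-1],[-0.0013,-0.0003,0,0,0,0,-1],[-0.0014,-0.0003,0,0,0,0,-1]],
])

```text
time_s: 15.08
position: [0.594, -0.1412, 0.1069]
tool_rot: [[0.995, 0.099, 0.003], [0.099, -0.995, -0.002], [0.003, 0.002, -1.0]]
ft_force: [1.6, -1.2, 6.1]
grip_width: 0.0168
gripper_force: 40.3
```

```bash
python3 f.py
```

```text
15.22 ang 85.5 rad 0.0322 Ft [-1.67 -2.13 -0.78 -1.47] mean -1.51 Fr -0.97
```

Emit:
send_rows([
  [[-0.0006,-0.0001,0,0,0,0,-1],[-0.0006,-0.0001,0,0,0,0,-1]],
])

```text
time_s: 15.52
position: [0.5929, -0.1412, 0.1069]
tool_rot: [[0.995, 0.099, 0.003], [0.099, -0.995, -0.002], [0.003, 0.002, -1.0]]
ft_force: [1.8, -1.5, 7.1]
grip_width: 0.0168
gripper_force: 40.3
```

```bash
python3 f.py
```

```text
15.68 ang 87.49 rad 0.0322 Ft [-1.85 -1.85 -2.51 -1.45] mean -1.91 Fr -1.25
```

Emit:
send_rows([
  [[-0.0006,0,0,0,0,0,-1],[-0.0006,0,0,0,0,0,-1]],
])

```text
time_s: 15.98
position: [0.5917, -0.1412, 0.1069]
tool_rot: [[0.995, 0.099, 0.003], [0.099, -0.995, -0.002], [0.003, 0.002, -1.0]]
ft_force: [2.4, -1.5, 6.7]
grip_width: 0.017
gripper_force: 40.3
```

```bash
python3 f.py
```

```text
16.12 ang 89.61 rad 0.0322 Ft [-2.4  -2.2  -0.75 -2.32] mean -1.92 Fr -1.04
```

Emit:
send_rows([
  [[-0.0006,0,0,0,0,0,-1]],
])

```text
time_s: 16.3
position: [0.5911, -0.1412, 0.1069]
tool_rot: [[0.995, 0.099, 0.003], [0.099, -0.995, -0.002], [0.003, 0.002, -1.0]]
ft_force: [1.6, -0.8, 6.6]
grip_width: 0.0172
gripper_force: 40.3
```

```bash
python3 f.py
```

```text
16.45 ang 90.66 rad 0.0321 Ft [-1.58 -1.66 -2.01 -2.39] mean -1.91 Fr -0.98
```

Emit:
send_rows([
  [[-0.0006,0,0,0,0,0,-1]],
])

```text
time_s: 16.62
position: [0.5905, -0.1412, 0.1069]
tool_rot: [[0.995, 0.099, 0.003], [0.099, -0.995, -0.002], [0.003, 0.002, -1.0]]
ft_force: [2.6, -0.4, 7.2]
grip_width: 0.0168
gripper_force: 40.3
```

```bash
python3 f.py
```

```text
16.77 ang 91.72 rad 0.0321 Ft [-2.55 -2.63 -1.3  -2.33] mean -2.2 Fr -0.94
```

Emit:
send_rows([
  [[-0.0006,0,0,0,0,0,-1]],
])

```text
time_s: 16.95
position: [0.5899, -0.1412, 0.1069]
tool_rot: [[0.995, 0.099, 0.003], [0.099, -0.995, -0.002], [0.003, 0.002, -1.0]]
ft_force: [2.7, -0.6, 6.0]
grip_width: 0.0164
gripper_force: 40.3
```

```bash
python3 f.py
```

```text
17.1 ang 92.81 rad 0.0321 Ft [-2.65 -2.01 -1.77 -1.98] mean -2.1 Fr -0.7
```

Emit:
send_rows([
  [[-0.0006,0,0,0,0,0,-1]],
])

```text
time_s: 17.27
position: [0.5893, -0.1413, 0.1069]
tool_rot: [[0.995, 0.099, 0.003], [0.099, -0.995, -0.002], [0.003, 0.002, -1.0]]
ft_force: [2.3, 0.2, 6.0]
grip_width: 0.0168
gripper_force: 40.3
```

```bash
python3 f.py
```

```text
17.43 ang 93.85 rad 0.0321 Ft [-2.28 -1.43 -1.84 -1.9 ] mean -1.86 Fr -0.29
```

Emit:
send_rows([
  [[-0.0006,0,0,0,0,0,-1]],
])

```text
time_s: 17.6
position: [0.5887, -0.1413, 0.1069]
tool_rot: [[0.995, 0.099, 0.003], [0.099, -0.995, -0.002], [0.003, 0.002, -1.0]]
ft_force: [2.3, 0.3, 7.2]
grip_width: 0.0171
gripper_force: 40.3
```

```bash
python3 f.py
```

```text
17.75 ang 94.93 rad 0.0321 Ft [-2.27 -1.52 -1.41 -2.49] mean -1.92 Fr -0.54
```

Emit:
send_rows([
  [[-0.0006,0,0,0,0,0,-1]],
])

```text
time_s: 17.92
position: [0.5881, -0.1414, 0.1069]
tool_rot: [[0.995, 0.099, 0.003], [0.099, -0.995, -0.002], [0.003, 0.002, -1.0]]
ft_force: [2.3, 0.6, 6.2]
grip_width: 0.0169
gripper_force: 40.3
```

```bash
python3 f.py
```

```text
18.07 ang 95.99 rad 0.032 Ft [-2.34 -2.46 -2.64 -1.74] mean -2.29 Fr -0.18
```

Emit:
send_rows([
  [[-0.0006,0,0,0,0,0,-1]],
])

```text
time_s: 18.25
position: [0.5875, -0.1415, 0.1069]
tool_rot: [[0.995, 0.099, 0.003], [0.099, -0.995, -0.002], [0.003, 0.002, -1.0]]
ft_force: [2.3, -0.5, 7.7]
grip_width: 0.017
gripper_force: 40.3
```

```bash
python3 f.py
```

```text
18.4 ang 97.04 rad 0.032 Ft [-2.25 -2.71 -2.43 -2.48] mean -2.47 Fr -0.81
```

Emit:
send_rows([
  [[-0.0006,0,0,0,0,0,-1]],
])

```text
time_s: 18.58
position: [0.5869, -0.1416, 0.1069]
tool_rot: [[0.995, 0.099, 0.003], [0.099, -0.995, -0.002], [0.003, 0.002, -1.0]]
ft_force: [3.5, -0.2, 6.8]
grip_width: 0.017
gripper_force: 40.3
```

```bash
python3 f.py
```

```text
18.73 ang 98.11 rad 0.032 Ft [-3.46 -2.76 -1.76 -2.55] mean -2.63 Fr -0.94
```

Emit:
send_rows([
  [[-0.0006,0,0,0,0,0,-1]],
])

```text
time_s: 18.9
position: [0.5863, -0.1417, 0.1069]
tool_rot: [[0.995, 0.099, 0.003], [0.099, -0.995, -0.002], [0.003, 0.002, -1.0]]
ft_force: [1.7, -0.8, 6.7]
grip_width: 0.0167
gripper_force: 40.3
```

```bash
sed -i 's/range(4)/range(6)/' f.py; python3 f.py
```

```text
19.15 ang 99.18 rad 0.032 Ft [-1.57 -3.02 -1.99 -2.56 -2.15 -1.48] mean -2.13 Fr -1.33
```

Still free.

Emit:
send_rows([
  [[-0.0006,0.0001,0,0,0,0,-1]],
])

```text
time_s: 19.32
position: [0.5857, -0.1418, 0.1069]
tool_rot: [[0.995, 0.099, 0.003], [0.099, -0.995, -0.002], [0.003, 0.002, -1.0]]
ft_force: [2.9, -0.9, 7.2]
grip_width: 0.0169
gripper_force: 40.3
```

```bash
python3 f.py
```

```text
19.57 ang 100.27 rad 0.032 Ft [-2.68 -1.58 -2.42 -1.25 -1.3  -2.4 ] mean -1.94 Fr -0.86
```

Emit:
send_rows([
  [[-0.0006,0.0001,0,0,0,0,-1]],
])

```text
time_s: 19.75
position: [0.5852, -0.1419, 0.1069]
tool_rot: [[0.995, 0.099, 0.003], [0.099, -0.995, -0.002], [0.003, 0.002, -1.0]]
ft_force: [1.8, -0.7, 7.3]
grip_width: 0.0168
gripper_force: 40.3
```

```bash
python3 f.py
```

```text
20.0 ang 101.34 rad 0.032 Ft [-1.58 -2.43 -1.71 -2.09 -1.82 -2.3 ] mean -1.99 Fr -0.49
```

Emit:
send_rows([
  [[-0.0006,0.0001,0,0,0,0,-1]],
])

```text
time_s: 20.18
position: [0.5846, -0.1421, 0.1069]
tool_rot: [[0.995, 0.099, 0.003], [0.099, -0.995, -0.002], [0.003, 0.002, -1.0]]
ft_force: [1.5, 0.3, 7.0]
grip_width: 0.0171
gripper_force: 40.3
```

```bash
python3 f.py
```

```text
20.43 ang 102.42 rad 0.032 Ft [-1.52 -2.45 -2.27 -2.06 -2.6  -1.8 ] mean -2.12 Fr -0.39
```

Emit:
send_rows([
  [[-0.0006,0.0001,0,0,0,0,-1]],
])

```text
time_s: 20.6
position: [0.584, -0.1422, 0.1069]
tool_rot: [[0.995, 0.099, 0.003], [0.099, -0.995, -0.002], [0.003, 0.002, -1.0]]
ft_force: [2.5, -0.0, 7.1]
grip_width: 0.0171
gripper_force: 40.3
```

```bash
python3 f.py
```

```text
20.85 ang 103.49 rad 0.032 Ft [-2.38 -2.64 -3.05 -2.03 -1.7  -1.98] mean -2.3 Fr -0.54
```

Emit:
send_rows([
  [[-0.0006,0.0001,0,0,0,0,-1]],
])

```text
time_s: 21.02
position: [0.5834, -0.1424, 0.1069]
tool_rot: [[0.995, 0.099, 0.003], [0.099, -0.995, -0.002], [0.003, 0.002, -1.0]]
ft_force: [2.2, -0.2, 5.6]
grip_width: 0.0169
gripper_force: 40.3
```

```bash
python3 f.py; python3 - <<'E'
from h import *
s,d=wcam()
O=np.array([0.5791,-0.0532]);y=np.radians(5.8)
R=np.array([[np.cos(y),-np.sin(y)],[np.sin(y),np.cos(y)]])
W=cloud(d);L=(W[...,:2]-O)@R;Z=W[...,2]
m=(L[...,0]>.03)&(L[...,0]<.085)&(L[...,1]>-.04)&(L[...,1]<.03)&(Z>.055)&(Z<.063)
p=L[m];print(m.sum(),p.min(0),p.max(0)); g=(p.min(0)+p.max(0))/2-[-.0096,.0152]; print(np.hypot(*g),np.degrees(np.arctan2(g[1],g[0])))
hsv=cv2.cvtColor(d["image"],cv2.COLOR_RGB2HSV); b=cv2.inRange(hsv,(15,120,60),(35,255,255))>0
k=(b&(L[...,0]>.05)&(L[...,0]<.085)&(L[...,1]<.045)&(L[...,1]>.01)&(Z>.03)&(Z<.06))
if k.any(): print(k.sum(),L[k].min(0),L[k].max(0),Z[k].mean())
cv2.imwrite("pics/w6.png",cv2.resize(d["image"][60:200,0:200,::-1],(800,560),interpolation=cv2.INTER_CUBIC))
E
```

```text
21.27 ang 104.53 rad 0.0319 Ft [-2.08 -2.06 -2.23 -2.23 -2.18 -2.44] mean -2.2 Fr -0.67
542 [0.05527575 0.01530237] [0.07532275 0.02999387]
0.07526866561351436 5.67892752884723
```

View pics/w6.png

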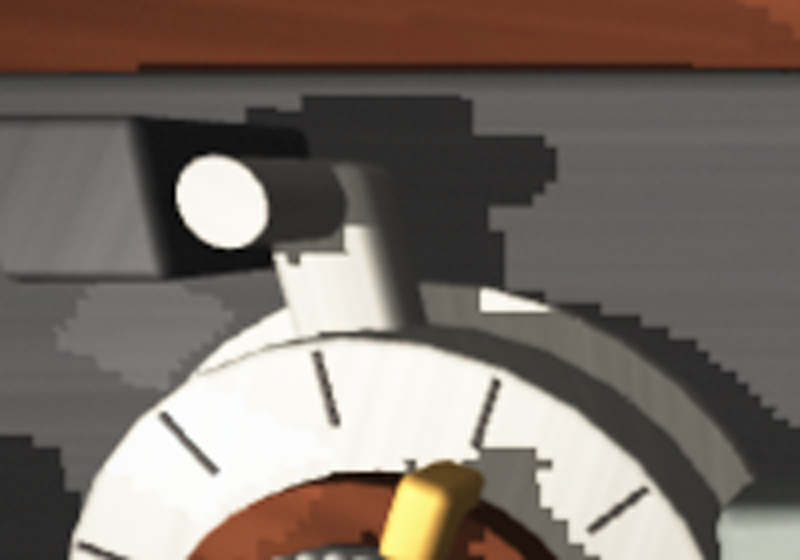

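Emit:
send_rows([
  [[-0.0006,0.0001,0,0,0,0,-1]],
])

```text
time_s: 21.5
position: [0.5829, -0.1426, 0.1069]
tool_rot: [[0.995, 0.099, 0.004], [0.099, -0.995, -0.002], [0.003, 0.002, -1.0]]
ft_force: [3.0, -0.2, 6.1]
grip_width: 0.0169
gripper_force: 40.3
```

```bash
python3 f.py
```

```text
21.75 ang 105.6 rad 0.0319 Ft [-2.86 -2.78 -3.42 -2.06 -2.93 -2.41] mean -2.74 Fr -1.06
```

Emit:
send_rows([
  [[-0.0006,0.0001,0,0,0,0,-1]],
])

```text
time_s: 21.92
position: [0.5823, -0.1427, 0.1069]
tool_rot: [[0.995, 0.099, 0.004], [0.099, -0.995, -0.002], [0.003, 0.002, -1.0]]
ft_force: [3.7, -0.1, 6.8]
grip_width: 0.0169
gripper_force: 40.3
```

```bash
python3 f.py
```

```text
22.18 ang 106.64 rad 0.0319 Ft [-3.55 -2.65 -1.26 -2.77 -2.58 -1.31] mean -2.35 Fr -1.22
```

Emit:
send_rows([
  [[-0.0006,0.0001,0,0,0,0,-1]],
])

```text
time_s: 22.35
position: [0.5817, -0.1429, 0.1069]
tool_rot: [[0.995, 0.099, 0.004], [0.099, -0.995, -0.002], [0.003, 0.002, -1.0]]
ft_force: [4.0, -0.8, 7.0]
grip_width: 0.017
gripper_force: 40.3
```

```bash
python3 f.py
```

```text
22.6 ang 107.67 rad 0.0319 Ft [-3.58 -2.45 -2.68 -2.12 -2.01 -2.34] mean -2.53 Fr -1.05
```

Emit:
send_rows([
  [[-0.0006,0.0001,0,0,0,0,-1]],
])

```text
time_s: 22.78
position: [0.5812, -0.143, 0.1069]
tool_rot: [[0.995, 0.099, 0.004], [0.099, -0.995, -0.002], [0.004, 0.002, -1.0]]
ft_force: [3.0, -0.5, 6.2]
grip_width: 0.0172
gripper_force: 40.3
```

```bash
python3 f.py
```

```text
23.02 ang 108.67 rad 0.0319 Ft [-2.66 -3.52 -2.78 -2.5  -2.61 -3.52] mean -2.93 Fr -1.44
```

Emit:
send_rows([
  [[-0.0006,0.0001,0,0,0,0,-1]],
])

```text
time_s: 23.2
position: [0.5807, -0.1433, 0.1069]
tool_rot: [[0.995, 0.099, 0.004], [0.099, -0.995, -0.002], [0.004, 0.002, -1.0]]
ft_force: [3.3, -0.5, 6.0]
grip_width: 0.0171
gripper_force: 40.2
```

```bash
python3 f.py
```

```text
23.45 ang 109.69 rad 0.0319 Ft [-2.98 -3.55 -3.21 -2.83 -2.87 -2.87] mean -3.05 Fr -1.66
```

Emit:
send_rows([
  [[-0.0006,0.0002,0,0,0,0,-1]],
])

```text
time_s: 23.62
position: [0.5801, -0.1435, 0.1069]
tool_rot: [[0.995, 0.099, 0.004], [0.099, -0.995, -0.002], [0.004, 0.002, -1.0]]
ft_force: [4.8, 1.8, 5.1]
grip_width: 0.0169
gripper_force: 40.2
```

```bash
python3 f.py
```

```text
23.88 ang 110.75 rad 0.0319 Ft [-5.09 -3.69 -3.3  -2.5  -2.54 -3.62] mean -3.46 Fr -1.34
```

Emit:
send_rows([
  [[-0.0006,0.0002,0,0,0,0,-1]],
])

```text
time_s: 24.05
position: [0.5796, -0.1437, 0.1069]
tool_rot: [[0.995, 0.099, 0.004], [0.099, -0.995, -0.002], [0.004, 0.002, -1.0]]
ft_force: [4.0, -0.8, 6.2]
grip_width: 0.0168
gripper_force: 40.2
```

```bash
python3 f.py
```

```text
24.3 ang 111.79 rad 0.0319 Ft [-3.41 -3.21 -2.75 -3.98 -3.37 -3.97] mean -3.45 Fr -1.59
```

Emit:
send_rows([
  [[-0.0006,0.0002,0,0,0,0,-1]],
])

```text
time_s: 24.48
position: [0.5791, -0.1439, 0.1069]
tool_rot: [[0.995, 0.099, 0.004], [0.099, -0.995, -0.002], [0.004, 0.002, -1.0]]
ft_force: [4.3, 0.3, 5.9]
grip_width: 0.0167
gripper_force: 40.2
```

```bash
python3 f.py
```

```text
24.73 ang 112.84 rad 0.0319 Ft [-4.12 -3.33 -3.14 -3.51 -3.91 -4.43] mean -3.74 Fr -1.58
```

Emit:
send_rows([
  [[-0.0006,0.0002,0,0,0,0,-1]],
])

```text
time_s: 24.9
position: [0.5785, -0.1441, 0.1069]
tool_rot: [[0.995, 0.099, 0.004], [0.099, -0.995, -0.002], [0.004, 0.002, -1.0]]
ft_force: [4.4, 0.2, 5.3]
grip_width: 0.0169
gripper_force: 40.2
```

```bash
python3 f.py
```

```text
25.15 ang 113.88 rad 0.0318 Ft [-4.13 -4.16 -3.21 -3.42 -3.34 -3.56] mean -3.64 Fr -1.79
```

Emit:
send_rows([
  [[-0.0006,0.0002,0,0,0,0,-1]],
])

```text
time_s: 25.32
position: [0.578, -0.1444, 0.1069]
tool_rot: [[0.995, 0.099, 0.005], [0.099, -0.995, -0.002], [0.004, 0.002, -1.0]]
ft_force: [6.6, 0.2, 5.3]
grip_width: 0.0168
gripper_force: 40.2
```

```bash
sed -i 's/range(6)/range(10)/' f.py; python3 f.py
```

```text
25.77 ang 114.92 rad 0.0318 Ft [-6.04 -5.01 -3.87 -5.18 -3.59 -4.34 -4.51 -4.95 -4.9  -4.4 ] mean -4.68 Fr -1.85
```

Emit:
send_rows([
  [[0,0,0,0,0,0,-0.2],[0,0,0,0,0,0,0.3],[0,0,0,0,0,0,0.3],[0,0,0,0,0,0,0.3]],
])

```text
time_s: 26.32
position: [0.5765, -0.1439, 0.1052]
tool_rot: [[0.995, 0.099, -0.001], [0.099, -0.995, 0.0], [-0.001, -0.0, -1.0]]
ft_force: [-0.4, -0.2, -0.7]
grip_width: 0.0554
gripper_force: 0.0
```

Emit:
send_rows([
  [[0,0,-0.027,0,0,0,0.3],[0,0,-0.027,0,0,0,0.3],[-0.0033,-0.0445,0,0,0,0,0.3],[-0.0033,-0.0445,0,0,0,0,0.3],[-0.0033,-0.0445,0,0,0,0,0.3],[-0.0033,-0.0445,0,0,0,0,0.3],[-0.0033,-0.0445,0,0,0,0,0.3],[-0.0033,-0.0445,0,0,0,0,0.3],[0,0,0,0,0,0,0.3],[0,0,0,0,0,0,0.3]],
])

```text
time_s: 27.58
position: [0.5307, 0.1195, 0.1593]
tool_rot: [[0.995, 0.099, 0.0], [0.099, -0.995, -0.0], [0.0, 0.0, -1.0]]
ft_force: [0.2, 0.3, -0.8]
grip_width: 0.0553
gripper_force: 0.0
```

```bash
python3 - <<'E'
from h import *
s,d=wcam();print(s["time_s"],s["position"],s["q"].round(0))
W=cloud(d);Z=W[...,2]
m=(Z>.101)&(Z<.109)&(np.hypot(W[...,0]-.532,W[...,1]-.119)<.025);p=W[m]
if len(p): print(len(p),p.min(0),p.max(0),p.mean(0))
m=(Z>.066)&(Z<.09)&(np.hypot(W[...,0]-.5665,W[...,1]-.0712)<.012);p=W[m]
if len(p): print("hub",len(p),p.min(0),p.max(0),p.mean(0))
E
```

```text
27.575 [0.53068012 0.11953538 0.15933057] [ 0. 26. 84. -0. 69. 85.]
433 [0.52483056 0.11206095 0.10101114] [0.53956067 0.12781099 0.10745195] [0.53295545 0.11976467 0.10466413]
hub 265 [0.55516773 0.06009939 0.06600449] [0.57789782 0.08308583 0.06784735] [0.56666186 0.07167362 0.06640329]
```

Emit:
send_rows([
  [[0.001,0,0.03,0,0,0,0.3],[0,0,0.031,0,0,0,0.3],[0,0,0,0,0,0,-1],[0,0,0,0,0,0,-1],[0,0,0,0,0,0,-1],[0,0,0,0,0,0,-1],[0,0,0,0,0,0,-1]],
], squeeze=30)

```text
time_s: 28.5
position: [0.5324, 0.1191, 0.0996]
tool_rot: [[0.995, 0.098, 0.003], [0.098, -0.995, -0.001], [0.003, 0.002, -1.0]]
ft_force: [0.7, -6.8, 0.4]
grip_width: 0.0158
gripper_force: 29.5
```

```bash
python3 - <<'E'
from h import *
s=telemetry.observe();p=s["position"];print(p,s["ft_force"],s["grip_width"])
C=np.array([.5666,.0715]);v=p[:2]-C;print("r",np.hypot(*v),"base ang",np.degrees(np.arctan2(v[1],v[0]))-5.8)
R=s["tool_rot"][:2,:2]; a=np.radians(6); M=np.array([[np.cos(a),-np.sin(a)],[np.sin(a),np.cos(a)]])
u=v/np.hypot(*v)*.06; print("row per 6deg, tool xy:",R.T@(M@u-u), a)
E
```

```text
[0.53239099 0.11910639 0.09959025] [ 0.70346869 -6.79520703  0.41227004] 0.01578726249768
r 0.058622734443548735 base ang 119.90027270593187
row per 6deg, tool xy: [-0.00526421  0.00342497] 0.10471975511965978
```

Emit:
send_rows([
  [[-0.0053,0.0034,0,0,0,-0.1047,-1],[-0.0053,0.0034,0,0,0,-0.1047,-1],[-0.0053,0.0034,0,0,0,-0.1047,-1],[-0.0053,0.0034,0,0,0,-0.1047,-1],[-0.0053,0.0034,0,0,0,-0.1047,-1]],
])

```text
time_s: 29.12
position: [0.5127, 0.096, 0.0996]
tool_rot: [[0.811, 0.585, 0.004], [0.585, -0.811, 0.001], [0.003, 0.002, -1.0]]
ft_force: [3.0, 1.0, 0.0]
grip_width: 0.0157
gripper_force: 29.5
```

```bash
cat > l.py <<'E'
from h import *
s=telemetry.observe();p=s["position"]
C=np.array([.5666,.0715]);v=p[:2]-C;a=np.arctan2(v[1],v[0]);t=np.array([-np.sin(a),np.cos(a)])
print(s["time_s"],p.round(4),s["ft_force"].round(1),"r",np.hypot(*v),"base ang",np.degrees(a)%360-5.8,"Ft",s["ft_force"][:2]@t,"yaw",np.degrees(np.arctan2(s["tool_rot"][1,0],s["tool_rot"][0,0])))
E
python3 l.py
```

```text
29.125 [0.5127 0.096  0.0996] [3. 1. 0.] r 0.059224509575754966 base ang 149.77968782903636 Ft -2.1464342413626936 yaw 35.82204642878373
```

Emit:
send_rows([
  [[-0.0053,0.0034,0,0,0,-0.1047,-1],[-0.0053,0.0034,0,0,0,-0.1047,-1],[-0.0053,0.0034,0,0,0,-0.1047,-1],[-0.0053,0.0034,0,0,0,-0.1047,-1]],
])

```text
time_s: 29.62
position: [0.5068, 0.0718, 0.0996]
tool_rot: [[0.503, 0.864, 0.003], [0.864, -0.503, 0.001], [0.002, 0.002, -1.0]]
ft_force: [0.7, 1.9, 1.6]
grip_width: 0.0154
gripper_force: 29.6
```

```bash
python3 l.py
```

```text
29.625 [0.5068 0.0718 0.0996] [0.7 1.9 1.6] r 0.05979182011970892 base ang 173.93776614669193 Ft -1.9360588501678824 yaw 59.8216661248342
```

Emit:
send_rows([
  [[-0.0026,0.0017,0,0,0,-0.0523,-1],[-0.0018,0.0011,0,0,0,-0.035,-1]],
])

```text
time_s: 29.88
position: [0.5069, 0.0666, 0.0996]
tool_rot: [[0.427, 0.904, 0.002], [0.904, -0.427, 0.001], [0.002, 0.001, -1.0]]
ft_force: [-0.9, 1.5, 3.4]
grip_width: 0.0153
gripper_force: 29.8
```

```bash
python3 l.py
```

```text
29.875 [0.5069 0.0666 0.0996] [-0.9  1.5  3.4] r 0.05987248439917044 base ang 178.86282410843364 Ft -1.545817701874081 yaw 64.69860252153772
```

Emit:
send_rows([
  [[-0.0009,0.0006,0,0,0,-0.0175,-1],[-0.0004,0.0003,0,0,0,-0.009,-1]],
])

```text
time_s: 30.12
position: [0.507, 0.0652, 0.0995]
tool_rot: [[0.404, 0.915, 0.002], [0.915, -0.404, 0.001], [0.001, 0.001, -1.0]]
ft_force: [-2.0, 3.8, 7.1]
grip_width: 0.016
gripper_force: 30.2
```

```bash
python3 l.py
```

```text
30.125 [0.507  0.0652 0.0995] [-2.   3.8  7.1] r 0.05988860530192449 base ang 180.22905887144023 Ft -3.951014159331067 yaw 66.1673733419551
```

Emit:
send_rows([
  [[-0.0009,0.0006,0,0,0,0,-1]],
])

```text
time_s: 30.25
position: [0.5071, 0.065, 0.0995]
tool_rot: [[0.405, 0.914, 0.001], [0.914, -0.405, 0.003], [0.003, 0.0, -1.0]]
ft_force: [-2.1, 13.4, 8.1]
grip_width: 0.0159
gripper_force: 30.4
```

```bash
python3 l.py
```

```text
30.25 [0.5071 0.065  0.0995] [-2.1 13.4  8.1] r 0.05989419666692006 base ang 180.42258999314635 Ft -13.518472376931587 yaw 66.13066628119948
```

Emit:
send_rows([
  [[0,0,0,0,0,0,-0.2],[0,0,0,0,0,0,0.2],[0,0,0,0,0,0,0.2],[0,0,0,0,0,0,0.2]],
])

```text
time_s: 30.75
position: [0.507, 0.0636, 0.0983]
tool_rot: [[0.404, 0.915, 0.0], [0.915, -0.404, -0.0], [-0.0, 0.0, -1.0]]
ft_force: [-0.0, -0.1, -0.5]
grip_width: 0.0513
gripper_force: 0.0
```

Emit:
send_rows([
  [[0,0,-0.03,0,0,0,0.2],[0,0,-0.05,0,0,0,0.2],[0,0,-0.05,0,0,0,0.2],[0.03,0.03,-0.04,0,0,0.18,0.2],[0.03,0.03,-0.04,0,0,0.18,0.2],[0,0,0,0,0,0.18,0.2],[0,0,0,0,0,0.18,0.2],[0,0,0,0,0,0.18,0.2],[0,0,0,0,0,0,0.2],[0,0,0,0,0,0,0.2],[0,0,0,0,0,0,0.2]],
])

```text
time_s: 32.12
position: [0.5882, 0.087, 0.3083]
tool_rot: [[0.967, 0.254, -0.0], [0.254, -0.967, 0.0], [-0.0, -0.0, -1.0]]
ft_force: [0.4, -0.6, -0.1]
grip_width: 0.0514
gripper_force: 0.0
```

```bash
python3 - <<'E'
from h import *
s,d=wcam();print(s["time_s"],s["position"])
O=np.array([0.5791,-0.0532]);y=np.radians(5.8)
R=np.array([[np.cos(y),-np.sin(y)],[np.sin(y),np.cos(y)]])
W=cloud(d);L=(W[...,:2]-O)@R;Z=W[...,2]
def q(n,x0,x1,y0,y1,z0,z1,c):
    m=(L[...,0]>x0)&(L[...,0]<x1)&(L[...,1]>y0)&(L[...,1]<y1)&(Z>z0)&(Z<z1)
    if m.any():
        p=L[m];e=(p.min(0)+p.max(0))/2;v=e-c;print(n,m.sum(),e.round(4),p.min(0).round(4),p.max(0).round(4),np.hypot(*v).round(4),np.degrees(np.arctan2(v[1],v[0])).round(2))
q("knob",-.09,-.02,.09,.19,.101,.11,[0,.125])
q("dog",.045,.085,.0,.04,.055,.062,[-.0096,.0152])
q("crank",-.05,.05,-.17,-.06,.115,.124,[0,-.1205])
cv2.imwrite("pics/w7.png",cv2.resize(d["image"][:,:,::-1],(800,600),interpolation=cv2.INTER_CUBIC))
E
```

```text
32.125 [0.5881773  0.08703385 0.30832231]
knob 113 [-0.0592  0.125 ] [-0.0655  0.1177] [-0.0529  0.1324] 0.0592 179.95
dog 205 [0.0651 0.0287] [0.0543 0.0174] [0.076  0.0399] 0.0759 10.21
crank 172 [-0.01   -0.0884] [-0.0183 -0.0968] [-0.0017 -0.08  ] 0.0336 107.29
```

View pics/w7.png

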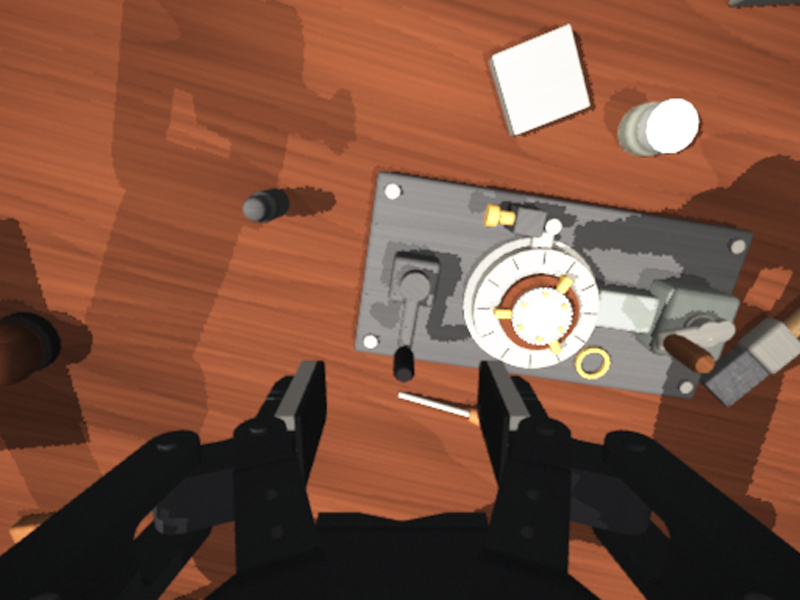

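The last picture shows the knob at (403,365), pointing along the plate's -x, so the lever is home. The dog at (553,228) is up against the stop block at (530,222), and the bystanders are undisturbed.

```bash
python3 -c "
from rig import env; print(env.close_job())"
```

```text
the job is handed in; nothing more can be done
None
```

The job is handed in: I wound the crank about three turns anticlockwise until the dog bore on the stop screw, at an estimated 10–20 N from the rise in crank drag, then swung the clamp lever fully home against its hard stop (camera shows it at 180°, the clamped position); the other things on the bench look undisturbed, and the robot's clock read about 32 s.

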